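# Show a whetstone's worn face to the bench inspection camera

## Task

Lift the brittle whetstone out of its wooden holder, gripping it gently (never more than 50 N on a finger), and present its grey worn underside to the inspection camera that looks up at a slant from the bench: underside square to the lens, centred in front of it, 100 mm from the glass, and the stone's length along the long side of the white light panel. Do not touch the camera, and leave the hammer, the oil can and the brass bush where they are. Finish while still holding the stone steady there in the air; do not put it down.

Things in the scene. Friction and masses are not known exactly. Their poses are not given: they have to be found in the camera images.
- stone_center (a point): Centre of the whetstone, a rigid two-layer bar 110 x 50 x 26 mm of about 0.3 kg, orange upper half, grey lower half. Its x axis runs along the 110 mm length, y across the 50 mm width, z up out of the orange face. At the start it lies level in the holder, grey face down, its centre 61 mm above the bench, and its long sides overhang the holder's seat by 10 mm each, so it can be gripped across the 50 mm from above. Either end is the same.
- stone_face (a point): Centre of the whetstone's grey underside, 13 mm below its centre; axes as the stone's. This is the face to show.
- holder: Fixed wooden stone holder; origin on the bench under its middle, x along its length, z up. Foot 160 x 90 mm, 12 mm thick; on it a seat 132 mm long and only 30 mm wide, top 48 mm above the bench. Dark stops 30 mm wide at both ends of the seat rise 12 mm above it, 4 mm clear of the stone's ends: lift the stone straight up at least 15 mm to clear them.
- lens (a point): Middle of the glass of the fixed inspection camera, 115 mm above the bench. z points out of the lens along the viewing axis, 25 degrees (0.436 rad) off vertical, leaning towards the side of the camera's dark 130 x 110 mm foot that carries a yellow bar. y is level and runs along the long side of the white light panel (52 x 96 mm, with a black lens in the middle); x completes the frame. The highest part of the camera stands about 126 mm above the bench.
- camera: The camera's fixed foot, origin on the bench under the foot's middle; its -x side carries the yellow bar, towards which the lens leans; the lens is directly above the point 10 mm to +x of the origin.
- hammer: Hammer, 240 mm long, head away from the robot, lying on the bench; leave it alone.
- oil: Green oil can, 56 mm across, 120 mm tall, standing; origin under its middle; leave it alone.
- bush: Brass bush, 44 mm across, 30 mm tall, standing on the bench; origin under its middle; leave it alone.
There are look-alikes about, which are no part of the job. What is meant by the part that bears stone_center is not green, and is the larger of those in its own colour.

How it is judged:
By the outcome, as a careful person would: the job done as asked, in the order asked, and still so for the second after the job is handed in, while the arm keeps its last pose, push and grip.
It also fails if it takes over 40 s, if anything falls off the work surface, if the arm or the gripper's body presses on something with over 40 N, if the wrist force passes 120 N, or if a joint passes its speed limit or range.

## Robot

A 7-joint arm with a two-finger parallel gripper is mounted at the origin on the work surface. World frame = base frame: x ahead of the robot, y to its left, z up, the work surface at z = 0. Lengths are in m, angles in rad, forces in N, time in s.
With the tool pointing down it reaches from about 0.425 to 0.925 m from the base axis. Payload 6.8 kg.
Tool frame: the origin (TCP) lies at the very end of the fingers, on their centre line; the grasp point (between the pads) lies 19 mm behind it; z points along the fingers, y is the line along which they close (so a half turn about z gives the same grasp; the last joint's range is limited). The gripper opens to 85 mm and grips with 20 to 120 N. Pads are 22 mm wide; open, the fingers measure 114 mm over their backs; the gripper's body (76 mm by 85 mm) begins 54 mm behind the grasp point. The pads swing forward as they close: fully open they stand 13 mm farther back than shut.
Start: joints at [-1.365, 0.477, 0.022, 1.555, -0.011, 1.109, -0.083], TCP at [0.208, 0.642, 0.231] pointing down, gripper open.
Joint ranges: [-2.96, 2.96], [-0.34, 2.1], [-1.41, 1.46], [0.24, 2.44], [-1.37, 4.51], [0.17, 1.92], [-2.96, 2.96]. Speed limits (rad/s): [2.39, 2.39, 3.14, 3.14, 3.14, 3.14, 3.14].

## Interface

Orientations are given as a unit quaternion [w, x, y, z].
In Python, from station import get_obs, read_camera, hand_in gives the robot as it stands.
- The arm moves only by the tool arm_command, never from a script. Its argument "commands" is one flat list of numbers, 7 for each row, row after row: the shift along the tool's x, y, z in m, then the turn, a rotation vector about the tool's x, y, z in degrees, then the opening, from 0 (shut) to 1 (fully open). In form: [tx, ty, tz, rx, ry, rz, fingers, tx, ty, tz, rx, ry, rz, fingers, ...]. A call has 1 to 8 rows; each row is the pose to reach, as a shift and turn from the pose commanded when the call began, along the tool's axes at that moment; what a row does not reach only later rows make up. A row lasts 1/10 s, in which the tool goes at most 50 mm and 8.59 degrees, less where a joint would pass 70% of its speed; a pose out of reach is approached as far as the arm can. A call with a gripper value outside its range is refused whole. The fingers move at their own pace and stop on an object; "force" is the grip in N (left out, the last holds). Time passes only in rows, so rows that repeat a pose let the fingers close. It gives the time, the measured TCP pose, the force, the opening and the grip force at its end, in the units of the state.
- get_obs(): the state, without advancing time (a new reading comes with each control period).
- read_camera(name): name is "scene" or "top"; returns a dict with "img" (384x512x3 uint8, red, green, blue), "camera_matrix" (3x3 intrinsics, pixels), "k1" (the pictures are not rectified: a ray, as slopes to the right and down, at radius r is drawn at 1 + k1 r^2 times it, then the intrinsics apply), "pose" (4x4, takes a point from camera to world coordinates). Camera axes: x right, y down, z forward; pixel columns grow to the right and rows downward; lengths in m; the calibration is good to about 2 mm. A picture is of the moment at which its call begins. There is no depth.
- hand_in(): hands the job in; it is judged then, once.
The state is a dict: "t": time; "q": joint angles; "joint_vel": joint speeds; "joint_torque": joint torques, N m; "eef_pos": TCP position; "tool_rot": TCP orientation; "contact_force": force on the tool from outside, world axes, zero at the start; "torque": the same for the moment, N m; "gripper_width": opening from 0.0 (shut) to 1.0 (fully open); "grasp_force": force on a finger pad.
Only numpy, scipy, OpenCV 4.12 (cv2) and the standard library are available. Lean on these libraries where they do the work, as an engineer would, in place of code of your own. Each camera call takes 0.05 s, during which the arm holds its last target. There are 200 camera calls.

## Working session

There is one attempt and no reset: what is moved stays moved. The work goes in short steps, Python scripts to look and compute and a tool call to move; the robot and the scene stay as the last step left them, time stands still between calls to the robot, and variables do not carry over. Pictures are saved under pics/ and viewed, at most 10 in all, crops included, and the job is handed in when it is done.

Besides the shell and the picture viewer there is one more tool, called after "Request:" by a JSON object that holds its "op" and its "data", one argument or row to a line. arm_command: Moves the arm, as the interface text tells. Its arguments: {"type":"object","properties":{"commands":{"type":"array","items":{"type":"number"}},"force":{"type":"number"}},"required":["commands"]}

```bash
mkdir -p pics; ls
python3 - <<'E'
from station import *
import cv2
for n in("scene","top"):
    c=read_camera(n);cv2.imwrite(f"pics/{n}0.png",c["img"][:,:,::-1]);print(c["camera_matrix"],c["k1"],c["pose"])
print(get_obs())
E
```

```text
pics
[[405.62748069   0.         248.2072366 ]
 [  0.         405.62748069 184.93029565]
 [  0.           0.           1.        ]] 0.0266354971347574 [[ 0.53456837  0.62853984 -0.56495516  1.16065204]
 [ 0.84491193 -0.38245295  0.37397001 -0.47425906]
 [ 0.01898628 -0.67724989 -0.73550806  0.88496939]
 [ 0.          0.          0.          1.        ]]
[[440.69016283   0.         259.63124819]
 [  0.         440.69016283 188.60456615]
 [  0.           0.           1.        ]] -0.16815587247962355 [[ 0.02696259 -0.99142818  0.12784042  0.43307724]
 [-0.99933673 -0.02986459 -0.02083763 -0.05341314]
 [ 0.02447692 -0.12719379 -0.99157583  1.2356951 ]
 [ 0.          0.          0.          1.        ]]
{'t': 0.1, 'q': array([-1.36507702,  0.47773602,  0.0223512 ,  1.55633012, -0.0114964 ,
        1.10930964, -0.08307794]), 'joint_vel': array([-0.00038947, -0.00141949, -0.00021993, -0.00381094, -0.00016566,
        0.0009025 ,  0.0014844 ]), 'joint_torque': array([ 4.38554707e-03, -5.97764289e+01,  1.61360878e+00, -2.81956279e+01,
        1.28063301e-02,  5.02771174e-03, -3.63557581e-05]), 'eef_pos': array([0.20822149, 0.64152753, 0.23042013]), 'tool_rot': array([-6.57628591e-05,  1.56248585e-01,  9.87717417e-01, -8.24785517e-04]), 'contact_force': array([-0.04205872, -0.01590085,  0.24921682]), 'torque': array([ 0.01936546, -0.04302691, -0.06194928]), 'grasp_force': 0.0, 'gripper_width': 0.9986243589673656}
```

View pics/scene0.png

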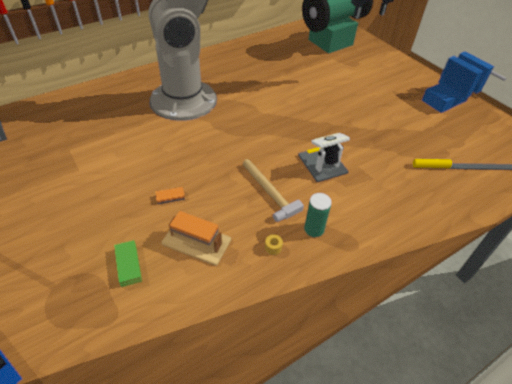

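View pics/top0.png

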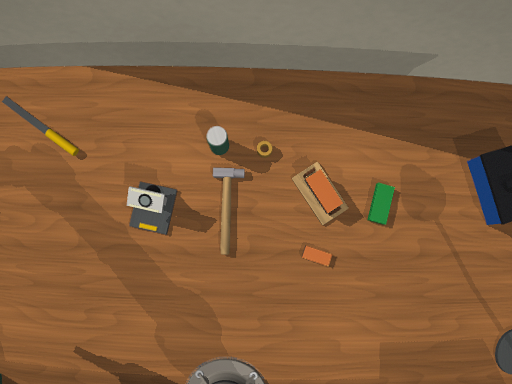

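The stone could be confused with these: the orange bar in the holder (top 323,190; scene 196,228), the small orange block (top 317,256; scene 170,195) and the green block (top 381,204; scene 128,263). I choose the one in the holder, since it is orange and the larger of the two. The inspection camera is at top (148,203), with its yellow bar at (148,227).

```bash
cat > h.py <<'E'
from station import *
import cv2,numpy as np
from scipy.spatial.transform import Rotation as R
def ray(c,uv):
    K,k,T=c["camera_matrix"],c["k1"],c["pose"]
    uv=np.asarray(uv,float).reshape(-1,1,2)
    p=cv2.undistortPoints(uv,K,np.array([k,0,0,0,0.]),).reshape(-1,2)
    d=np.c_[p,np.ones(len(p))]@T[:3,:3].T
    return T[:3,3],d
def onz(c,uv,z):
    o,d=ray(c,uv); return o+d*((z-o[2])/d[:,2])[:,None]
def onplane(c,uv,p,n):
    o,d=ray(c,uv); return o+d*(((p-o)@n)/(d@n))[:,None]
def tri(c1,u1,c2,u2):
    A=np.zeros((3,3));b=np.zeros(3);rs=[]
    for c,u in((c1,u1),(c2,u2)):
        o,d=ray(c,u);d=d[0]/np.linalg.norm(d[0]);P=np.eye(3)-np.outer(d,d);A+=P;b+=P@o;rs.append((o,P))
    x=np.linalg.solve(A,b);return x,[np.linalg.norm(P@(x-o)) for o,P in rs]
def mask(img,lo,hi,box):
    h=cv2.cvtColor(img,cv2.COLOR_RGB2HSV);m=cv2.inRange(h,np.array(lo),np.array(hi))
    z=np.zeros_like(m);x0,y0,x1,y1=box;z[y0:y1,x0:x1]=m[y0:y1,x0:x1]
    cs,_=cv2.findContours(z,cv2.RETR_EXTERNAL,cv2.CHAIN_APPROX_NONE)
    return max(cs,key=cv2.contourArea),z
E
python3 - <<'E'
from h import *
t=read_camera("top");s=read_camera("scene")
crops=[t["img"][150:240,280:410],t["img"][170:245,110:190],s["img"][200:270,150:240],s["img"][125:190,290:360]]
for (u,v),c in zip([(323,190),(317,256)],[t,t]): print(cv2.cvtColor(c["img"][v-1:v+2,u-1:u+2],cv2.COLOR_RGB2HSV)[1,1])
W=[cv2.resize(c,(400,300),interpolation=cv2.INTER_NEAREST) for c in crops]
cv2.imwrite("pics/crop1.png",np.vstack([np.hstack(W[:2]),np.hstack(W[2:])])[:,:,::-1])
c,m=mask(t["img"],(2,170,140),(14,255,255),(280,150,360,240))
r=cv2.minAreaRect(c);print("stone top",r,cv2.contourArea(c))
b=onz(t,cv2.boxPoints(r),.074);print(b.round(4),b.mean(0),np.linalg.norm(np.diff(b,axis=0),axis=1))
print("area centroid",onz(t,[np.argwhere(m)[:,::-1].mean(0)],.074))
e=b[1]-b[0] if np.linalg.norm(b[1]-b[0])>.08 else b[2]-b[1];print("dir deg",np.degrees(np.arctan2(e[1],e[0])))
for c_,box,n in((t,(110,170,190,215),"top"),(s,(305,125,355,150),"scene")):
    c,m=mask(c_["img"],(0,0,170),(180,60,255),box);r=cv2.minAreaRect(cv2.convexHull(c));print(n,"panel",r)
    if n=="top":bp=cv2.boxPoints(r);ct=r[0]
    else: cs=r[0]
print(tri(t,[ct],s,[cs]))
c,m=mask(t["img"],(20,150,120),(35,255,255),(110,200,190,245));ry=cv2.minAreaRect(c);print("yellow",ry)
yb=onz(t,cv2.boxPoints(ry),.015);print(yb.round(4))
p=onz(t,[ct],.115)[0];x=yb.mean(0)-p;print(p)
bz=onz(t,bp,.115);e=bz[1]-bz[0] if np.linalg.norm(bz[1]-bz[0])>np.linalg.norm(bz[2]-bz[1]) else bz[2]-bz[1]
for i in range(6):
    a=np.arctan2(e[1],e[0]);nx=np.array([-np.sin(a),np.cos(a),0]);nx*=np.sign(nx@x)
    n=np.sin(.436)*nx+np.array([0,0,np.cos(.436)])
    bb=onplane(t,bp,p,n);l=np.linalg.norm(np.diff(bb,axis=0),axis=1);e=(bb[1]-bb[0]+bb[2]-bb[3]) if l[0]>l[1] else (bb[2]-bb[1]+bb[3]-bb[0]);e[2]=0
print("lens",bb.mean(0),l,"ydir deg",np.degrees(a),"n",n)
E
```

```text
[ 11 183 196]
[ 11 183 197]
stone top ((323.79437255859375, 190.68365478515625), (40.83220672607422, 18.19422721862793), 56.97612762451172) 695.5
[[ 0.6137 -0.1987  0.074 ]
 [ 0.642  -0.2397  0.074 ]
 [ 0.5511 -0.3008  0.074 ]
 [ 0.5235 -0.2597  0.074 ]] [ 0.58259138 -0.24969759  0.074     ] [0.04983714 0.10951095 0.04953216]
area centroid [[ 0.58216312 -0.24968266  0.074     ]]
dir deg -146.11725243134262
top panel ((144.6764678955078, 199.7058868408203), (37.203575134277344, 18.65601921081543), 12.52880859375)
scene panel ((330.4751281738281, 139.99876403808594), (36.903900146484375, 14.931346893310547), 2.862405300140381)
(array([0.54021901, 0.21858607, 0.11053698]), [np.float64(0.00019618101298077943), np.float64(0.00019618101298074747)])
yellow ((147.47647094726562, 226.6058807373047), (17.679834365844727, 4.664004802703857), 12.528807640075684)
[[0.4727 0.2556 0.015 ]
 [0.4854 0.2534 0.015 ]
 [0.4765 0.2041 0.015 ]
 [0.4638 0.2063 0.015 ]]
[0.53991008 0.21767192 0.115     ]
lens [0.53975866 0.2180379  0.11489961] [0.05223225 0.09710051 0.05168979] ydir deg -100.48362401737323 n [-0.4152673   0.07684249  0.90644818]
```

View pics/crop1.png

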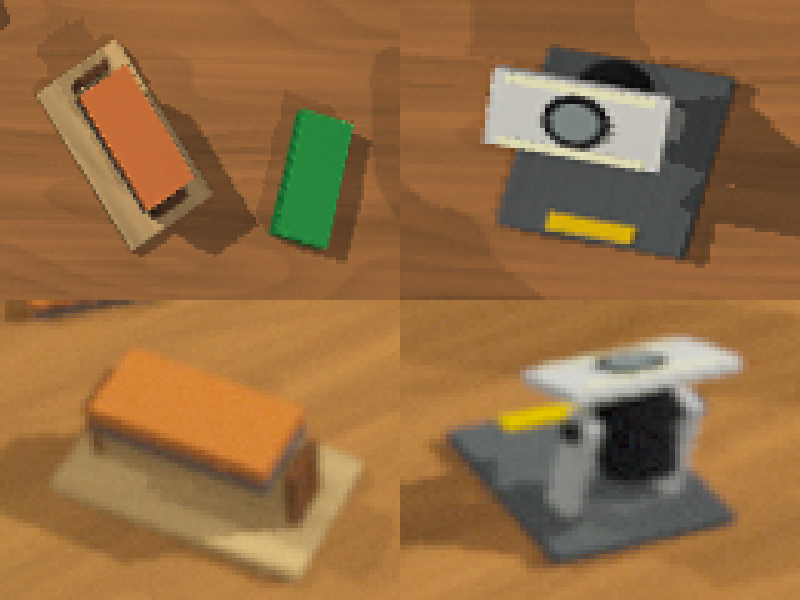

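The crop shows the two-layer orange bar between the holder's stops, so the choice is right. It also shows the camera head leaning towards the yellow bar. Next I'll refine the angles on upsampled images and work out the first move.

```bash
cat >> h.py <<'E'
def pose():
    o=get_obs();q=o["tool_rot"];return np.array(o["eef_pos"]),R.from_quat([q[1],q[2],q[3],q[0]])
def frame(xd,zd):
    z=np.asarray(zd,float);z/=np.linalg.norm(z);x=np.asarray(xd,float);x=x-z*(x@z);x/=np.linalg.norm(x)
    return R.from_matrix(np.c_[x,np.cross(z,x),z])
def go(p,Rt):
    p0,R0=pose();r=(R0.inv()*Rt).as_rotvec(degrees=True)
    print("cmd",(R0.inv().apply(np.array(p)-p0)).round(4),r.round(2),"rows",np.linalg.norm(p-p0)/.05,np.linalg.norm(r)/8.59)
E
python3 - <<'E'
from h import *
N=6
t=read_camera("top");im=np.mean([read_camera("top")["img"].astype(float) for _ in range(4)],0).astype(np.uint8)
def up(box,lo,hi,S=8):
    x0,y0,x1,y1=box;b=cv2.resize(im[y0:y1,x0:x1],None,fx=S,fy=S,interpolation=cv2.INTER_CUBIC)
    c,m=mask(b,lo,hi,(0,0,b.shape[1],b.shape[0]));h=cv2.convexHull(c);r=cv2.minAreaRect(h)
    f=lambda q:(np.asarray(q)+.5)/S-.5+[x0,y0]
    return f(cv2.boxPoints(r)),r[1][0]/S,r[1][1]/S
def ld(b,l):
    e=(b[1]-b[0]+b[2]-b[3]) if l[0]>l[1] else (b[2]-b[1]+b[3]-b[0]);return e
b,_,_=up((295,155,360,230),(2,170,140),(14,255,255));w=onz(t,b,.074);l=np.linalg.norm(np.diff(w,axis=0),axis=1);e=ld(w,l)
print("stone",w.mean(0),l,np.degrees(np.arctan2(e[1],e[0])))
b,_,_=up((110,175,185,216),(0,0,165),(180,60,255))
a=np.radians(-100.5)
for i in range(6):
    nx=np.array([np.sin(a),-np.cos(a),0]);n=np.sin(.436)*nx+[0,0,np.cos(.436)]
    if n[0]>0: n[:2]*=-1
    w=onplane(t,b,onz(t,[b.mean(0)],.115)[0],n);l=np.linalg.norm(np.diff(w,axis=0),axis=1);e=ld(w,l);a=np.arctan2(e[1],e[0])
print("panel",w.mean(0),l,np.degrees(a),n)
b,_,_=up((130,215,170,240),(20,150,110),(35,255,255));w=onz(t,b,.014);l=np.linalg.norm(np.diff(w,axis=0),axis=1);e=ld(w,l)
print("yellow",w.mean(0),l,np.degrees(np.arctan2(e[1],e[0])))
f=onz(t,[(167,234.5),(177,190.5),(129.6,225.5),(140,182)],.01);print("foot",f.mean(0)); 
for i,j in((0,1),(2,3),(0,2)): d=f[j]-f[i];print(np.linalg.norm(d),np.degrees(np.arctan2(d[1],d[0])))
a=np.radians(34);go([.5826,-.2497,.26],frame([np.cos(a),np.sin(a),0],[0,0,-1]))
E
```

```text
stone [ 0.58240329 -0.24944794  0.074     ] [0.05069891 0.1109824  0.05038723] -145.7947410446575
panel [0.53990341 0.21796648 0.1148967 ] [0.05309947 0.09767321 0.05254564] -100.41288182432292 [-0.41536186  0.0763297   0.90644818]
yellow [0.47484976 0.22966858 0.014     ] [0.01375537 0.05171869 0.01370542] -100.65583774376228
foot [0.52731891 0.21725996 0.01      ]
0.12594479301370953 -10.146360380543472
0.12576154125325723 -10.326416141004426
0.10936700691477039 78.80566004283669
cmd [-0.6312 -0.7327 -0.0287] [-0.0000e+00  1.0000e-02  1.2802e+02] rows 19.350101388792428 14.903477924236674
```

Request:
{"op": "arm_command", "data": {
  "commands": [-0.13, -0.15, -0.03, 0, 0, 25, 1, -0.26, -0.3, -0.03, 0, 0, 51, 1, -0.26, -0.3, -0.03, 0, 0, 51, 1, -0.26, -0.3, -0.03, 0, 0, 51, 1, -0.26, -0.3, -0.03, 0, 0, 51, 1, -0.26, -0.3, -0.03, 0, 0, 51, 1, -0.26, -0.3, -0.03, 0, 0, 51, 1, -0.26, -0.3, -0.03, 0, 0, 51, 1],
  "force": 40
}}

```text
t: 1.25
eef_pos: [0.3636, 0.2744, 0.2617]
tool_rot: [-0.0, 0.566, 0.824, 0.001]
contact_force: [0.8, 0.4, -0.4]
gripper_width: 0.996
grasp_force: 0.0
```

Run:
```python
from h import *
print(get_obs()["q"],get_obs()["t"],pose()[0])
a=np.radians(34.2);go([.5825,-.2495,.26],frame([np.cos(a),np.sin(a),0],[0,0,-1]))
```

```text
[-1.1015149   0.06796454  0.33772183  2.03851104 -0.02654111  1.03813268
 -0.38458518] 1.25 [0.36361964 0.2744243  0.261743  ]
cmd [-0.5676  0.0166  0.0014] [ 1.00e-02 -6.00e-02  7.68e+01] rows 11.356202134493225 8.940310027867458
```

Request:
{"op": "arm_command", "data": {
  "commands": [-0.57, 0.017, 0, 0, 0, 77, 1, -0.57, 0.017, 0, 0, 0, 77, 1, -0.57, 0.017, 0, 0, 0, 77, 1, -0.57, 0.017, 0, 0, 0, 77, 1, -0.57, 0.017, 0, 0, 0, 77, 1, -0.57, 0.017, 0, 0, 0, 77, 1, -0.57, 0.017, 0, 0, 0, 77, 1, -0.57, 0.017, 0, 0, 0, 77, 1]
}}

```text
t: 2.05
eef_pos: [0.5182, -0.0943, 0.2618]
tool_rot: [-0.0, 0.934, 0.358, 0.001]
contact_force: [1.2, 0.0, 0.5]
gripper_width: 0.999
grasp_force: 0.0
```

Run:
```python
from h import *
print(get_obs()["q"],get_obs()["t"],pose()[0])
a=np.radians(34.2);go([.5825,-.2495,.26],frame([np.cos(a),np.sin(a),0],[0,0,-1]))
```

```text
[-0.59200084  0.24362861  0.78378193  1.91171839 -0.19726133  1.06270901
 -0.56519157] 2.05 [ 0.51820628 -0.09429923  0.26179728]
cmd [-0.0559  0.1584  0.0018] [ 0.02 -0.09  7.75] rows 3.360011390035347 0.9018129668125535
```

Request:
{"op": "arm_command", "data": {
  "commands": [-0.05, 0.15, 0, 0, 0, 6, 1, -0.05, 0.15, 0, 0, 0, 6, 1, -0.05, 0.15, 0, 0, 0, 6, 1, -0.05, 0.15, 0, 0, 0, 6, 1, -0.05, 0.15, 0, 0, 0, 6, 1, -0.05, 0.15, 0, 0, 0, 6, 1, -0.05, 0.15, 0, 0, 0, 6, 1]
}}

```text
t: 2.75
eef_pos: [0.5816, -0.2349, 0.2612]
tool_rot: [-0.001, 0.95, 0.312, 0.0]
contact_force: [0.3, -0.4, 0.6]
gripper_width: 0.999
grasp_force: 0.0
```

Run:
```python
from h import *
print(get_obs()["q"],get_obs()["t"],pose()[0])
a=np.radians(34.2);go([.5825,-.2495,.11],frame([np.cos(a),np.sin(a),0],[0,0,-1]))
```

```text
[-0.27662992  0.46123811  0.78621874  1.68021757 -0.35402675  1.14882692
 -0.33029392] 2.75 [ 0.58156953 -0.23492879  0.26123324]
cmd [-0.008   0.0125  0.1512] [-0.07 -0.05  2.21] rows 3.0387286792291657 0.25788828094986765
```

Request:
{"op": "arm_command", "data": {
  "commands": [-0.008, 0.0125, 0, 0, 0, 2.2, 1, -0.008, 0.0125, 0.05, 0, 0, 2.2, 1, -0.008, 0.0125, 0.1, 0, 0, 2.2, 1, -0.008, 0.0125, 0.15, 0, 0, 2.2, 1, -0.008, 0.0125, 0.15, 0, 0, 2.2, 1, -0.008, 0.0125, 0.15, 0, 0, 2.2, 1, -0.008, 0.0125, 0.15, 0, 0, 2.2, 1]
}}

```text
t: 3.45
eef_pos: [0.5842, -0.2533, 0.1144]
tool_rot: [0.001, 0.956, 0.293, 0.002]
contact_force: [-0.2, 0.3, 0.7]
gripper_width: 0.999
grasp_force: 0.0
```

Run:
```python
from h import *
print(get_obs()["t"],pose()[0])
a=np.radians(34.2);go([.5825,-.2495,.045],frame([np.cos(a),np.sin(a),0],[0,0,-1]))
t=read_camera("top");s=read_camera("scene")
W=[cv2.resize(c,(400,400),interpolation=cv2.INTER_CUBIC) for c in (t["img"][140:240,275:375],s["img"][180:270,150:240])]
cv2.imwrite("pics/c2.png",np.hstack(W)[:,:,::-1])
```

```text
3.45 [ 0.58415218 -0.25326666  0.11444379]
cmd [ 0.0006 -0.0043  0.0694] [ 0.23 -0.15 -0.17] rows 1.3913098141129017 0.03712094387984309
```

View pics/c2.png

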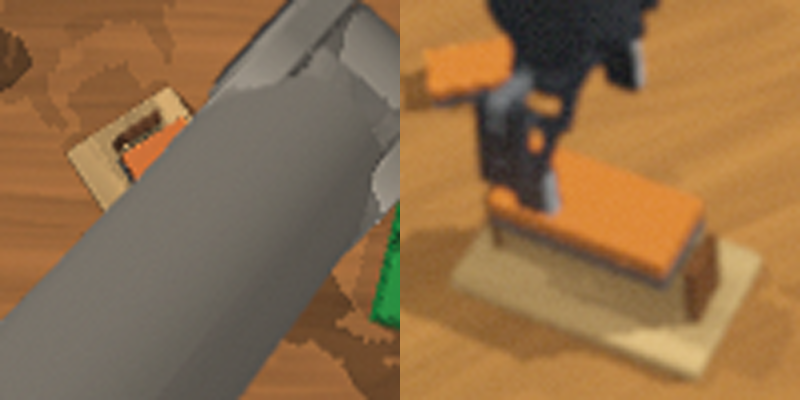

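The picture shows the open fingers straddling the stone from above (right half, near 530,170), in line with its width. I'll take out the 4 mm sideways error, then descend.

Request:
{"op": "arm_command", "data": {
  "commands": [0.0005, -0.004, 0, 0, 0, 0, 1, 0.0005, -0.004, 0, 0, 0, 0, 1, 0.0005, -0.004, 0, 0, 0, 0, 1]
}}

```text
t: 3.85
eef_pos: [0.5809, -0.248, 0.1119]
tool_rot: [0.0, 0.956, 0.293, 0.0]
contact_force: [-1.3, -0.7, 0.1]
gripper_width: 0.998
grasp_force: 0.0
```

Run:
```python
from h import *
print(get_obs()["t"],pose()[0])
a=np.radians(34.2);go([.5825,-.2495,.045],frame([np.cos(a),np.sin(a),0],[0,0,-1]))
```

```text
3.85 [ 0.5808555  -0.24803876  0.11187188]
cmd [0.0005 0.0021 0.0669] [ 0.02 -0.05 -0.11] rows 1.3381611998675365 0.014452244288366242
```

Request:
{"op": "arm_command", "data": {
  "commands": [0.0005, 0.002, 0.015, 0, 0, 0, 1, 0.0005, 0.002, 0.03, 0, 0, 0, 1, 0.0005, 0.002, 0.045, 0, 0, 0, 1, 0.0005, 0.002, 0.06, 0, 0, 0, 1, 0.0005, 0.002, 0.067, 0, 0, 0, 1, 0.0005, 0.002, 0.067, 0, 0, 0, 1, 0.0005, 0.002, 0.067, 0, 0, 0, 1]
}}

```text
t: 4.55
eef_pos: [0.5822, -0.25, 0.0443]
tool_rot: [0.0, 0.956, 0.293, -0.0]
contact_force: [0.5, -0.1, 0.6]
gripper_width: 1.004
grasp_force: 0.0
```

Run:
```python
from h import *
print(get_obs()["t"],pose()[0])
a=np.radians(34.2);go([.5825,-.2495,.045],frame([np.cos(a),np.sin(a),0],[0,0,-1]))
s=read_camera("scene")
cv2.imwrite("pics/c3.png",cv2.resize(s["img"][180:270,150:240],(500,500),interpolation=cv2.INTER_CUBIC)[:,:,::-1])
```

```text
4.55 [ 0.58216112 -0.24999927  0.04429858]
cmd [ 0.0006 -0.0002 -0.0007] [ 0.01  0.01 -0.15] rows 0.018505237850566743 0.01743771757480157
```

View pics/c3.png

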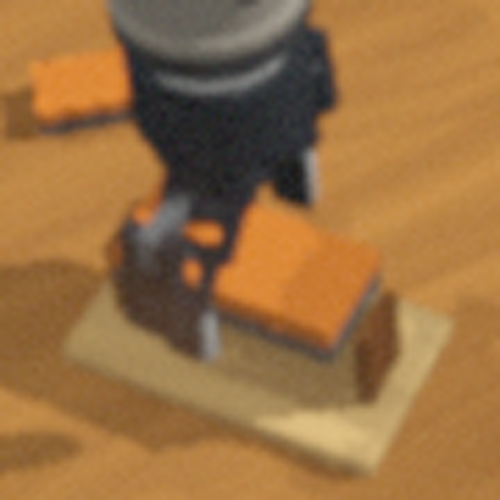

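The near finger looks a little left of the stone's middle in this view (pad edge at 205,335). I'll check this by projecting the expected points into the scene image before closing.

Run:
```python
from h import *
s=read_camera("scene")
def proj(P):
    T=np.linalg.inv(s["pose"]);r=cv2.Rodrigues(T[:3,:3])[0]
    return cv2.projectPoints(np.array(P,float),r,T[:3,3],s["camera_matrix"],np.array([s["k1"],0,0,0,0.]))[0].reshape(-1,2)
a=np.radians(34.2);x=np.array([np.cos(a),np.sin(a),0]);y=np.array([-x[1],x[0],0]);c=np.array([.5825,-.2495,0])
im=cv2.resize(s["img"][180:270,150:240],(540,540),interpolation=cv2.INTER_CUBIC)
def dot(P,col):
    for u in proj(P): cv2.circle(im,tuple(int(v) for v in (u-[150,180]+.5)*6),3,col,-1)
for X in(-.055,0,.055):
    for Y in(-.025,.025): dot([c+x*X+y*Y+[0,0,.074]],(0,0,255))
p=pose()[0]
for X in(-.011,.011):
    for Y in (-.043,.043): dot([p+x*X+y*Y],(255,0,0)); dot([p+x*X+y*Y+[0,0,.019]],(0,255,0))
cv2.imwrite("pics/c4.png",im[:,:,::-1])
```

```text
(no output)
```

View pics/c4.png

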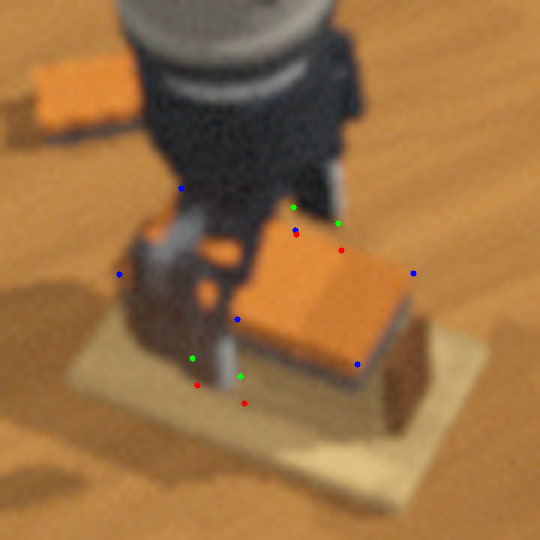

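The predicted stone corners fit, and the pads agree to about 2 mm once their 13 mm setback when open is counted. I'll go 4 mm lower and close gently.

Request:
{"op": "arm_command", "data": {
  "commands": [0.0005, 0, 0.004, 0, 0, 0, 1, 0.0005, 0, 0.004, 0, 0, 0, 0.8, 0.0005, 0, 0.004, 0, 0, 0, 0.7, 0.0005, 0, 0.004, 0, 0, 0, 0.6, 0.0005, 0, 0.004, 0, 0, 0, 0.5, 0.0005, 0, 0.004, 0, 0, 0, 0.4, 0.0005, 0, 0.004, 0, 0, 0, 0.3, 0.0005, 0, 0.004, 0, 0, 0, 0.3],
  "force": 35
}}

```text
t: 5.45
eef_pos: [0.5825, -0.2492, 0.0405]
tool_rot: [-0.0, 0.956, 0.293, 0.0]
contact_force: [-1.8, 2.1, 5.3]
gripper_width: 0.578
grasp_force: 38.1
```

Run:
```python
from h import *
o=get_obs();print(o["t"],pose()[0],o["grasp_force"],o["gripper_width"],o["contact_force"])
```

```text
5.45 [ 0.58253076 -0.24924708  0.04050201] 38.14973294734955 0.5783425174848998 [-1.76490128  2.11470414  5.29804679]
```

Request:
{"op": "arm_command", "data": {
  "commands": [0, 0, -0.01, 0, 0, 0, 0.3, 0, 0, -0.025, 0, 0, 0, 0.3, 0, 0, -0.05, 0, 0, 0, 0.3, 0, 0, -0.08, 0, 0, 0, 0.3, 0, 0, -0.12, 0, 0, 0, 0.3, 0, 0, -0.16, 0, 0, 0, 0.3, 0, 0, -0.2, 0, 0, 0, 0.3, 0, 0, -0.24, 0, 0, 0, 0.3]
}}

```text
t: 6.25
eef_pos: [0.5819, -0.2498, 0.2828]
tool_rot: [0.0, 0.956, 0.292, 0.0]
contact_force: [0.1, -0.2, -2.5]
gripper_width: 0.585
grasp_force: 37.3
```

```bash
cat > tgt.py <<'E'
from h import *
L=np.array([.5399,.2180,.115]);a=np.radians(79.45)
ly=np.array([np.cos(a),np.sin(a),0]);n=np.array([-np.sin(a)*np.sin(.436),np.cos(a)*np.sin(.436),np.cos(.436)])
RT=frame(ly,-n)
D=.061-.0405   # TCP below stone centre
def tcp(dist,n=n): return L+n*(dist+.013-D)
E
python3 - <<'E'
from tgt import *
o=get_obs();print(o["t"],pose()[0],o["grasp_force"],o["q"],n,tcp(.1))
go(tcp(.16)+[0,0,.03],RT)
E
```

```text
6.25 [ 0.58190421 -0.24976214  0.28279659] 37.258286476135254 [-0.2676867   0.45858083  0.81280303  1.64103956 -0.35279329  1.19492687
 -0.35246127] [-0.415178    0.07732351  0.90644818] [0.50149603 0.22515242 0.19884646]
cmd [ 0.1809 -0.4564 -0.0007] [-23.61   9.9  -44.7 ] rows 9.819659228196928 5.997207520125844
```

Request:
{"op": "arm_command", "data": {
  "commands": [0.01, -0.03, 0, -1, 0.5, -3, 0.3, 0.03, -0.07, 0, -4, 1.5, -7, 0.3, 0.045, -0.11, 0, -6, 2.5, -11, 0.3, 0.06, -0.15, 0, -8, 3.5, -15, 0.3, 0.075, -0.19, 0, -10, 4, -19, 0.3, 0.09, -0.23, 0, -12, 5, -23, 0.3, 0.105, -0.265, 0, -14, 6, -26, 0.3, 0.12, -0.3, 0, -15.5, 6.5, -29, 0.3]
}}

```text
t: 7.05
eef_pos: [0.5128, 0.0671, 0.2808]
tool_rot: [0.111, 0.842, 0.519, 0.094]
contact_force: [1.0, 0.4, -3.0]
gripper_width: 0.581
grasp_force: 37.8
```

Run:
```python
from tgt import *
o=get_obs();print(o["t"],pose()[0],o["grasp_force"],o["q"])
go(tcp(.16)+[0,0,.03],RT)
```

```text
7.05 [0.51275983 0.06707218 0.28084976] 37.817262411117554 [-1.02141967  0.00443375  0.6712987   2.0876902   0.2387202   0.83355875
 -0.95764518]
cmd [ 0.1298 -0.1011 -0.0267] [ -8.07   3.33 -15.61] rows 3.3341842802893407 2.082721526509359
```

Request:
{"op": "arm_command", "data": {
  "commands": [0.03, -0.024, -0.006, -2, 1, -4, 0.3, 0.06, -0.048, -0.012, -4, 2, -8, 0.3, 0.09, -0.07, -0.018, -6, 2.5, -12, 0.3, 0.115, -0.09, -0.024, -7, 3, -14.5, 0.3, 0.13, -0.1, -0.027, -8, 3.3, -15.6, 0.3, 0.13, -0.1, -0.027, -8, 3.3, -15.6, 0.3, 0.13, -0.1, -0.027, -8, 3.3, -15.6, 0.3]
}}

```text
t: 7.75
eef_pos: [0.4789, 0.2279, 0.2833]
tool_rot: [0.166, 0.752, 0.623, 0.136]
contact_force: [1.0, -0.6, -3.4]
gripper_width: 0.578
grasp_force: 37.9
```

Run:
```python
from tgt import *
o=get_obs();print(o["t"],pose()[0],o["grasp_force"],o["q"])
go(tcp(.1),RT)
```

```text
7.75 [0.47892515 0.22793238 0.28332853] 37.852075695991516 [-1.22577796  0.01819941  0.45710855  2.10955315  0.47962872  0.81697858
 -1.25324546]
cmd [ 0.0016 -0.0149  0.0862] [-0.17  0.17 -0.1 ] rows 1.7497878798123434 0.029803859911536036
```

Request:
{"op": "arm_command", "data": {
  "commands": [0, -0.003, 0.015, 0, 0, 0, 0.3, 0, -0.006, 0.035, 0, 0, 0, 0.3, 0.001, -0.01, 0.055, 0, 0, 0, 0.3, 0.0015, -0.013, 0.075, 0, 0, 0, 0.3, 0.0016, -0.015, 0.086, 0, 0, 0, 0.3, 0.0016, -0.015, 0.086, 0, 0, 0, 0.3, 0.0016, -0.015, 0.086, 0, 0, 0, 0.3, 0.0016, -0.015, 0.086, 0, 0, 0, 0.3]
}}

```text
t: 8.55
eef_pos: [0.5018, 0.2258, 0.1998]
tool_rot: [0.166, 0.752, 0.623, 0.137]
contact_force: [0.1, -0.8, -3.2]
gripper_width: 0.577
grasp_force: 37.8
```

Run:
```python
from tgt import *
o=get_obs();print(o["t"],pose()[0],o["grasp_force"],o["q"])
go(tcp(.1),RT)
s=read_camera("scene");t=read_camera("top")
def proj(s,P):
    T=np.linalg.inv(s["pose"]);r=cv2.Rodrigues(T[:3,:3])[0]
    return cv2.projectPoints(np.array(P,float),r,T[:3,3],s["camera_matrix"],np.array([s["k1"],0,0,0,0.]))[0].reshape(-1,2)
x=ly;y=np.cross(n,ly);c=L+n*.113
ims=[]
for cam,(u0,v0) in((s,(270,80)),(t,(100,160))):
    im=cv2.resize(cam["img"][v0:v0+100,u0:u0+100],(400,400)if 0 else(400,400),interpolation=cv2.INTER_CUBIC)
    for X in(-.055,.055):
        for Y in(-.025,.025):
            for Z,col in((-.013,(0,255,255)),(.013,(0,0,255))):
                u=proj(cam,[c+x*X+y*Y+n*Z])[0];cv2.circle(im,tuple(int(v) for v in (u-[u0,v0]+.5)*4),2,col,-1)
    ims.append(im)
cv2.imwrite("pics/c5.png",np.hstack(ims)[:,:,::-1])
```

```text
8.55 [0.50183636 0.22583398 0.19977598] 37.76487708091736 [-1.17275588  0.18363046  0.48643695  2.17327746  0.46771586  0.576387
 -1.25730696]
cmd [-0.0007 -0.0006  0.0008] [-0.11  0.08 -0.13] rows 0.024036371409646345 0.02158845145125333
```

View pics/c5.png

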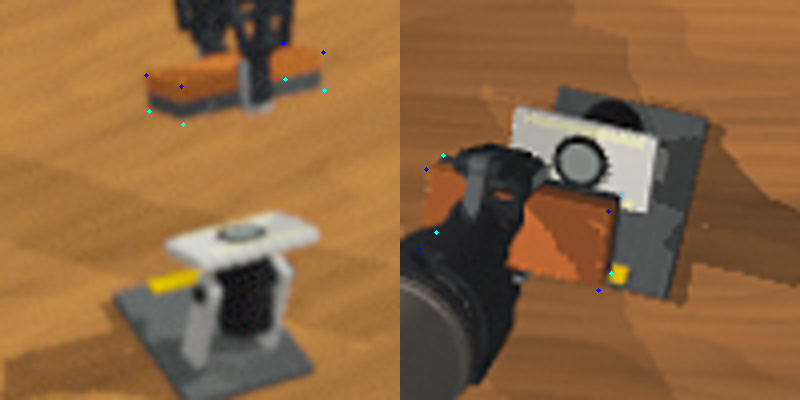

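```bash
cat >> tgt.py <<'E'
def proj(s,P):
    T=np.linalg.inv(s["pose"]);r=cv2.Rodrigues(T[:3,:3])[0]
    return cv2.projectPoints(np.array(P,float),r,T[:3,3],s["camera_matrix"],np.array([s["k1"],0,0,0,0.]))[0].reshape(-1,2)
def view(cam,box,S,pts,name):
    im=np.mean([read_camera(cam)["img"].astype(float) for _ in range(4)],0).astype(np.uint8);c=read_camera(cam)
    x0,y0,x1,y1=box;o=cv2.resize(im[y0:y1,x0:x1],None,fx=S,fy=S,interpolation=cv2.INTER_CUBIC)
    for P,col in pts:
        u=(proj(c,[P])[0]-[x0,y0]+.5)*S;cv2.circle(o,tuple(int(v) for v in u),3,col,-1)
    if name:cv2.imwrite(name,o[:,:,::-1])
    return o
E
python3 - <<'E'
from tgt import *
P,Rr=pose();M=Rr.as_matrix();x=M[:,0];nn=-M[:,2];y=M[:,1];c=P+nn*D
pts=[(c+x*X+y*Y+nn*Z,col) for X in(-.055,.055) for Y in(-.025,.025) for Z,col in((-.013,(0,255,255)),(0,(255,0,255)),(.013,(0,0,255)))]
a=view("scene",(302,82,356,114),14,pts,None)
pp=[(L,(255,0,0))]+[(L+ly*i*.048+np.cross(ly,n)*j*.026,(255,0,0)) for i in(-1,1) for j in(-1,1)]
b=view("scene",(305,128,355,146),14,pp,None);w=max(a.shape[1],b.shape[1]);b=cv2.copyMakeBorder(b,0,0,0,w-b.shape[1],0)
v=np.vstack([a,b])[:600];print(v.shape);cv2.imwrite("pics/c6.png",v[:,:,::-1])
E
```

```text
(600, 756, 3)
```

View pics/c6.png

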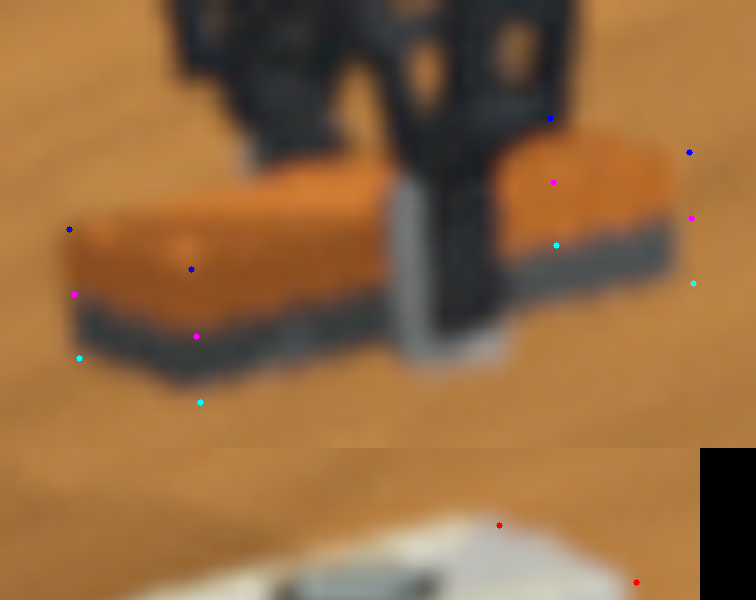

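In the scene view, the stone sits up and left of the prediction by about 1 px, and so does the panel. There is no visible slip or tilt relative to the panel. I'll check the same thing in the top view.

Run:
```python
from tgt import *
P,Rr=pose();M=Rr.as_matrix();x=M[:,0];nn=-M[:,2];y=M[:,1];c=P+nn*D
pts=[(c+x*X+y*Y+nn*Z,col) for X in(-.055,.055) for Y in(-.025,.025) for Z,col in((-.013,(0,255,255)),(0,(255,0,255)),(.013,(0,0,255)))]
pp=[(L,(255,0,0))]+[(L+ly*i*.048+np.cross(ly,n)*j*.026,(255,0,0)) for i in(-1,1) for j in(-1,1)]
view("top",(102,184,168,236),11,pts+pp,"pics/c7.png");go(tcp(.1),RT)
```

```text
cmd [-0.0009  0.0004  0.0001] [-0.16  0.13 -0.04] rows 0.01875323095268122 0.0242753566660253
```

View pics/c7.png

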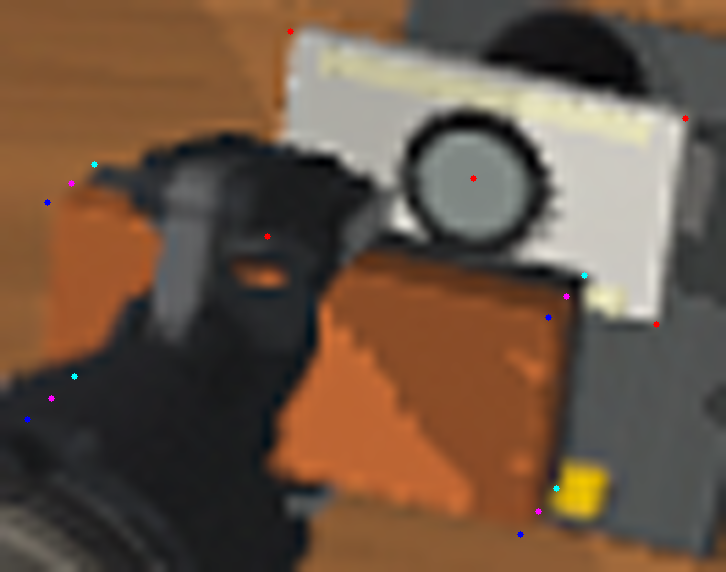

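The top view agrees: the lens ring centre at (477,182) is against a predicted (473,178). The stone's edge between its orange and grey layers at (570,292) is against (566,296), so the leftover error between stone and lens is about 1 mm. I'll hold for a few rows and hand in.

Request:
{"op": "arm_command", "data": {
  "commands": [-0.0005, 0, 0, 0, 0, 0, 0.3, -0.0005, 0, 0, 0, 0, 0, 0.3, -0.0005, 0, 0, 0, 0, 0, 0.3, -0.0005, 0, 0, 0, 0, 0, 0.3]
}}

```text
t: 9.8
eef_pos: [0.5012, 0.2255, 0.1987]
tool_rot: [0.166, 0.752, 0.624, 0.137]
contact_force: [-1.0, 0.6, -3.3]
gripper_width: 0.577
grasp_force: 37.8
```

Run:
```python
from tgt import *
go(tcp(.1),RT);o=get_obs();print(o["t"],o["grasp_force"],abs(o["joint_vel"]).max());print(hand_in())
```

```text
cmd [-0.0003  0.0004  0.0001] [-0.16  0.13 -0.04] rows 0.009916309757615833 0.02419610479297523
9.8 37.76456415653229 0.0012434705677344551
the job is handed in; nothing more can be done
None
```

The job is handed in at 9.8 s: the whetstone is held steady at about 38 N, grey face square to the inspection camera and 100 mm from the glass, centred to within about 1 mm by my own camera checks (no verdict was returned).

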